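Shut down the grinding bench

TASK

Shut down the bench grinder with the closed fingertips, in the workshop's order: press the red STOP button on its starter box fully in, then switch the dust extractor off by pressing down the raised near half of the black paddle switch until it lies flat, and last push the orange-tipped blade of the blast gate in the dust duct all the way down, so the gate is shut. Leave the white paddle switch of the bench lamp on, do not pull the gate blade up, and do not lift, tip or shove any of the things lying about.

Things in the scene. Friction and masses are not known exactly. Their poses are not given: they have to be found in the camera images.
- starter: fixed grey motor-starter box, face 135 x 82 mm, with a red and a green button. Origin on the bench under the face centre; x away from the robot. Its face, like those of the two paddle-switch boxes, slopes up away from the robot by 0.26 rad. The three boxes stand in a row in any order, each with a yaw up to 0.22 rad.
- stop_top (a point): centre of the flat top of the red STOP button, a cap 33 mm across, 18 mm proud of the face, in a steel ring 42 mm across and 5 mm high; nearer the robot than green START. It slides 8 mm straight in, needs about 6 N and stays where left. Axes: x up the sloping face (away from the robot), y left, z straight out of the face.
- start_top (a point): centre of the top of the green START button, 29 mm across, 56 mm up the face from STOP. The two are linked in the starter: START stands 6 mm above the face while the grinder runs and rises 8 mm as STOP is pressed in. Not to be pressed. Axes as for STOP.
- stop_button (a joint): how far the STOP button is pressed in, m: 0 out (grinder running, as at the start), 0.008 fully in (stopped).
- extractor_switch: fixed grey box with a steel cover plate, 118 x 76 mm face sloped 0.26 rad, carrying the dust extractor's black paddle: 67 mm long up the face, 33 mm wide, pivoting at mid-length (face centre). On: the far half lies parallel to the face, 4.5 mm above the plate, and the near half slopes up out of it by 0.18 rad. Origin on the bench under the face centre.
- extractor_rocker_near (a point): point on the surface of the black paddle's near half (robot's side, 33 x 33 mm, raised at the start), 23 mm down the face from the pivot. It goes down 4 mm, with about 5 N, while the far half comes up; the paddle stays as left. Axes at the start: x up the sloping face, y left, z straight out of the face (they turn with the paddle).
- extractor_rocker (a joint): tilt of the black paddle, rad: 0 on (as at the start), 0.18 off (near half flat, far half raised).
- lamp_rocker_near (a point): the same point on the bench lamp's white paddle, on a box of the same kind and sizes. It is on and must stay on.
- lamp_rocker (a joint): tilt of the white paddle, rad: 0 on (as at the start), 0.18 off.
- grinder: fixed bench grinder with its dust duct and blast gate; origin on the bench under the gate. The metal duct (64 mm across, 112 mm high) runs along y behind the switch boxes; the grinder stands 0.2 to 0.55 m to the left (+y), up to 250 mm high. The gate housing is 108 (x) x 28 (y) mm, its top 136 mm above the bench.
- gate_tab (a point): centre of the top of the orange grip on the gate's steel blade, a bar 74 (its x) x 26 (its y) x 10 mm high. The blade slides straight down into the housing: this point is 213 mm above the bench when fully open and 151 mm when shut, the grip then 5 mm above the housing. z is up; about 5 N moves it and it stays where left.
- gate_blade (a joint): how far the blade has been pushed down, m: 0 open, 0.062 shut against its stop (it starts between 0 and 0.012; below 0 it is being pulled up, -0.02 at most).
- green_reel: loose wooden reel of green cord, 96 mm across, 78 mm high, standing on a flange; origin under its centre. Leave alone, like the six below.
- orange_reel: the same with orange cord.
- glue_bottle: loose blue bottle with a red cap, 40 mm across, 125 mm high; origin under its centre.
- handle_slab: loose dark wooden handle slab, 125 x 40 x 9 mm, lying flat; origin under its centre.
- screwdriver: loose screwdriver lying on the bench; origin under its middle.
- polish_tin: loose tin with a white lid and a yellow label, 72 mm across, 50 mm high; origin under its centre.
- dip_cup: loose empty steel cup, 76 mm across, 90 mm high; origin under its centre.

How it is judged (in metres and radians):
On the way, in this order (a step that is already met when the one before it is completed fails the run):
1. the red STOP button is pressed in, at least 6.5 of its 8 mm (value of joint stop_button above 0.0065 m), for 0.1 s.
2. the extractor's black paddle is rocked to off, at least 0.15 of 0.18 rad (value of joint extractor_rocker above 0.15 rad), for 0.1 s.
3. the gate blade is pushed down to its stop, at least 57 of 62 mm (value of joint gate_blade above 0.057 m), for 0.1 s.
At the end, for the whole second after the job is handed in: STOP is in (at least 6.5 of 8 mm), the black paddle is off (at least 0.15 of 0.18 rad), the gate blade is down (at least 57 of 62 mm), and the lamp's white paddle is still on (under 0.04 rad) (value of joint stop_button above 0.0065 m and value of joint extractor_rocker above 0.15 rad and value of joint gate_blade above 0.057 m and value of joint lamp_rocker below 0.04 rad); the robot touches nothing.
It fails at once if the lamp's white paddle is rocked towards off (over 0.06 rad) (value of joint lamp_rocker above 0.06 rad).
It fails at once if the gate blade is pulled up (more than 8 mm above its open position) (value of joint gate_blade below -0.008 m).
It fails at once if a loose thing is lifted, carried or shoved (moved more than 25 mm) (distance of any of green_reel, orange_reel, glue_bottle, handle_slab, screwdriver, polish_tin, dip_cup from where it was at the start of the episode above 0.025 m).
It fails at once if a loose thing is tipped over (past 0.5 rad) (angle between any of green_reel, orange_reel, glue_bottle, handle_slab, polish_tin, dip_cup's own z axis and vertical above 0.5 rad).
It also fails if it takes over 54 s, if anything falls off the work surface, if the arm or the gripper's body presses on something with over 40 N, if the wrist force passes 120 N, or if a joint passes its speed limit or range.

ROBOT

A 7-joint arm with a two-finger parallel gripper is mounted at the origin on the work surface. World frame = base frame: x ahead of the robot, y to its left, z up, the work surface at z = 0. Lengths are in mm, angles in rad, forces in N, time in s.
With the tool pointing down it reaches from about 425 to 1025 mm from the base axis. Payload 3.6 kg.
Tool frame: the origin (TCP) lies midway between the tips of the shut fingers; the grasp point (between the pads) lies 19 mm behind it; y points along the fingers, z is the direction in which the jaws open and shut, and the axes are right-handed (so a half turn about y gives the same grasp; the last joint's range is limited). The gripper opens to 85 mm and grips with 20 to 120 N. Pads are 22 mm wide; open, the fingers measure 114 mm over their backs; the gripper's body (76 mm by 85 mm) begins 54 mm behind the grasp point. The pads swing forward as they close: fully open they stand 13 mm farther back than shut.
Start: joints at [1.185, 0.591, 0.048, 1.609, -0.033, 0.943, -0.034], TCP at [208.567, -694.355, 231.302] pointing down, gripper open.
Joint ranges: [-2.69, 2.69], [-0.47, 2.24], [-1.27, 1.36], [0.19, 2.51], [-1.53, 4.68], [0.08, 2.07], [-3.09, 3.09]. Speed limits (rad/s): [2.57, 2.57, 3.14, 3.14, 3.14, 3.14, 3.14].

INTERFACE

Orientations are given as a unit quaternion [x, y, z, w].
In Python, from bench import arm gives the robot as it stands.
- The arm moves only by the tool play_rows, never from a script. Its argument "deltas" is a list that holds one entry, the list of rows, each a list of 7 numbers: the opening, from 0 (shut) to 1 (fully open), then the shift along the tool's x, y, z in units of 0.15 m (1.0 is 0.15 m), then the turn, a rotation vector about the tool's x, y, z in units of pi rad (1.0 is pi rad). In form: [[[fingers, dx, dy, dz, rx, ry, rz], ...]]. A call has exactly 8 rows; each row is the pose to reach, as a shift and turn from the pose commanded when the call began, along the tool's axes at that moment, turning the shorter way round; what a row does not reach only later rows make up. A row lasts 1/8 s, in which the tool goes at most 62.5 mm and 10.7 degrees, less where a joint would pass 70% of its speed; a pose out of reach is approached as far as the arm can. A call with a number of a shift or a turn outside -1 to 1 is refused whole. A call with a gripper value outside its range is refused whole. The fingers move at their own pace and stop on an object; "newtons" is the grip in N (left out, the last holds). Time passes only in rows, so rows that repeat a pose let the fingers close, or fill a call up. It gives the time, the measured TCP pose, the force and the opening at its end, in the units of the state.
- arm.observe(): the state, without advancing time (a new reading comes with each control period).
- arm.grab_frame(name): name is "side" or "top"; returns the picture (420x560x3 uint8, red, green, blue); there is no depth.
- arm.camera_info(name): a dict with "fx", "fy", "cx", "cy" (pixels), "world_from_camera" (4x4, takes a point from camera to world coordinates). Camera axes: x right, y up, looking along -z (the intrinsics and any distortion apply to the point x, -y, -z); pixel columns grow to the right and rows downward; lengths in mm; the calibration is good to about 2 mm. A picture is of the moment at which its call begins. camera_info takes no time and is no camera call.
- arm.job_done(): hands the job in, once; it reports no verdict.
Trained networks look in the newest picture that a camera, given by its name, has taken for a name from the list of things; names that differ only in an ending like _2 or _b are one class to them, and where a whole thing is asked for, a point or a joint stands for the part that bears it (a point fixed in the world has none). Each returns a list of dicts, best first, with "confidence" (0 to 1); they miss things now and then, are a little off and sometimes report something else, mostly with a low value. They report only what shows in the picture. A call takes as long as a camera call.
- arm.boxes_of(camera, target): "position" ([x, y, z] in mm, in the coordinates of the camera as it stood for that picture, good to about 4 mm: the middle of the surface that is visible of it).
- arm.landmark_of(camera, target): "position" ([x, y, z] in mm, in the coordinates of the camera as it stood for that picture, good to about 4 mm: a listed point, or the origin of a listed thing).
The state is a dict: "t": time; "joint_pos": joint angles; "qvel": joint speeds; "joint_torque": joint torques, N m; "eef_pos": TCP position; "tcp_rot": TCP orientation; "force": force on the tool from outside, world axes, zero at the start; "wrist_torque": the same for the moment, N m; "gripper_width": finger opening in mm.
Only numpy, scipy, OpenCV 4.12 (cv2) and the standard library are available. Lean on these libraries where they do the work, as an engineer would, in place of code of your own. Each camera call takes 0.05 s, during which the arm holds its last target. There are 200 camera calls.

## Working session

There is one attempt and no reset: what is moved stays moved. The work goes in short steps, Python scripts to look and compute and a tool call to move; the robot and the scene stay as the last step left them, time stands still between calls to the robot, and variables do not carry over. Pictures are saved under pics/ and viewed, about 8 in all and at most 12, crops included, and the job is handed in when it is done.

Besides the shell and the picture viewer there is one more tool, called after ">>>" as a command line: name --argument value ..., lists and objects as JSON in quotes. play_rows: Moves the arm, as the interface text tells. Its arguments: {"type":"object","properties":{"deltas":{"type":"array","items":{"type":"array","items":{"type":"array","items":{"type":"number","minimum":-1,"maximum":1}}}},"newtons":{"type":"number"}},"required":["deltas"]}

```bash
mkdir -p pics; cat > h.py <<'E'
from bench import arm
import numpy as np, cv2
def w(cam,p):
    M=np.array(arm.camera_info(cam)["world_from_camera"]); return (M@np.r_[p,1])[:3]
def look(names,cams=("side","top")):
    for n in names:
        for c in cams:
            for r in arm.landmark_of(c,n)[:2]: print(n,c,round(r["confidence"],2),w(c,r["position"]).round(0))
E
python3 - <<'E'
from h import *
s=arm.observe(); print(s)
a=arm.grab_frame("side"); b=arm.grab_frame("top")
for c in("side","top"): print(arm.camera_info(c))
cv2.imwrite("pics/side.png",a[...,::-1]); cv2.imwrite("pics/top.png",b[...,::-1])
look(["stop_top","start_top","starter","extractor_rocker_near","extractor_switch","lamp_rocker_near","grinder","gate_tab","green_reel","orange_reel","glue_bottle","handle_slab","screwdriver","polish_tin","dip_cup"])
E
```

```text
{'t': 0.0, 'joint_pos': array([ 1.18552338,  0.59213711,  0.0482859 ,  1.60984506, -0.03329646,
        0.94268761, -0.03370657]), 'qvel': array([ 0.00085432,  0.00052345, -0.00019007, -0.00011333, -0.00088763,
       -0.00057673, -0.00056309]), 'joint_torque': array([-1.80444354e-04, -5.48688054e+01,  1.54651891e+00, -1.98123425e+01,
        9.40553698e-03,  8.71575787e-03, -3.01291344e-06]), 'eef_pos': array([ 208.31963292, -693.55323193,  230.11909911]), 'tcp_rot': array([-0.10298226,  0.70037797, -0.69880316,  0.10266207]), 'force': array([ 0.82408685,  0.43085852, -0.48379481]), 'wrist_torque': array([ 0.03809006,  0.08487337, -0.02556359]), 'gripper_width': 85.72942980123528}
{'fx': 536.6595226015395, 'fy': 536.6595226015395, 'cx': 284.5416703859786, 'cy': 209.0881552304974, 'world_from_camera': array([[-9.68348221e-01,  1.51754266e-01, -1.98172565e-01,
         2.54571273e+02],
       [-2.48766821e-01, -5.21827294e-01,  8.15972637e-01,
         1.10055503e+03],
       [ 2.04154745e-02,  8.39444410e-01,  5.43061958e-01,
         1.00700367e+03],
       [ 0.00000000e+00,  0.0000
[... 1470 characters left out ...]
n_reel top 0.75 [ 668. -321.   -3.]
orange_reel side 0.71 [ 754. -210.   -1.]
orange_reel side 0.67 [ 603. -476.   -5.]
orange_reel top 0.66 [ 755. -212.    2.]
glue_bottle top 0.82 [528. 189.   2.]
glue_bottle top 0.7 [457.  53. 102.]
handle_slab side 0.69 [354. 190.   2.]
handle_slab top 0.59 [355. 189.  -1.]
handle_slab top 0.55 [529. 194.  -1.]
screwdriver side 0.66 [ 339. -189.    0.]
screwdriver side 0.59 [486.  49.  -0.]
screwdriver top 0.72 [ 338. -184.    2.]
screwdriver top 0.32 [361. 187.   2.]
polish_tin side 0.87 [ 472. -516.   -6.]
polish_tin top 0.8 [ 475. -520.   -0.]
dip_cup side 0.84 [ 606. -477.   -5.]
dip_cup side 0.31 [354. 187.   2.]
dip_cup top 0.88 [ 609. -472.   -0.]
```

View pics/side.png

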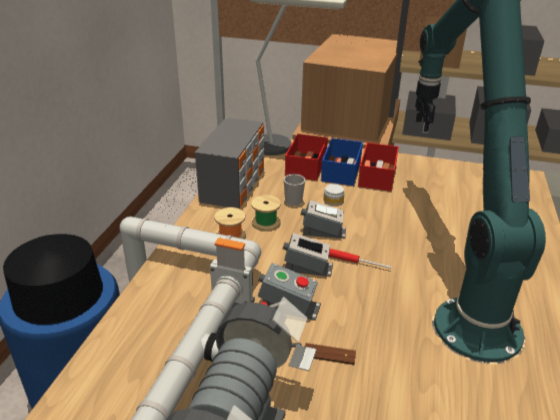

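View pics/top.png

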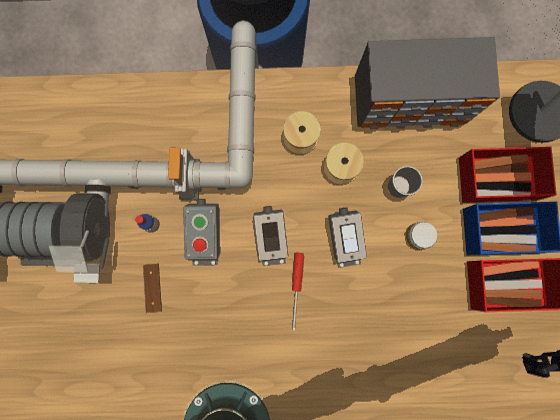

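Both pictures agree with the networks: in the top view STOP is at (200,245), START at (200,222), black paddle at (270,236), white paddle at (349,238) and the grip at (176,162). In the side view the grip is at (230,243) and STOP at (302,282). I'll cross-check with triangulation and get the tool axes.

```bash
cat >> h.py <<'E'
from scipy.spatial.transform import Rotation as Ro
def ray(c,uv):
    k=arm.camera_info(c); M=np.array(k["world_from_camera"])
    d=M[:3,:3]@np.array([(uv[0]-k["cx"])/k["fx"],-(uv[1]-k["cy"])/k["fy"],-1]); return M[:3,3],d/np.linalg.norm(d)
def tri(a,b):
    A=0;B=0;R=[]
    for c,uv in(("side",a),("top",b)):
        o,d=ray(c,uv);P=np.eye(3)-np.outer(d,d);A=A+P;B=B+P@o;R.append((P,o))
    X=np.linalg.solve(A,B); return X.round(1),[np.linalg.norm(P@(X-o)).round(1) for P,o in R]
def blob(im,uv,f,r=18):
    u,v=uv; c=im[v-r:v+r,u-r:u+r].astype(int); m=f(c[...,0],c[...,1],c[...,2]).astype(np.uint8)
    n,l,s,ce=cv2.connectedComponentsWithStats(m); 
    i=1+s[1:,4].argmax(); return ce[i]+[u-r,v-r],s[i]
def go(target,R=None):
    """shift in tool axes, units of 0.15"""
    s=arm.observe(); R0=Ro.from_quat(s["tcp_rot"])
    print("t",s["t"],"pos",s["eef_pos"].round(1),"F",s["force"].round(1),"w",s["gripper_width"])
    print("units",(R0.inv().apply(np.array(target)-s["eef_pos"])/150).round(3))
    if R is not None: print("turn",((R0.inv()*Ro.from_matrix(R)).as_rotvec()/np.pi).round(4))
DOWN=np.array([[-1,0,0],[0,0,-1],[0,-1,0]]).T if 0 else None
E
python3 - <<'E'
from h import *
s=cv2.imread("pics/side.png")[...,::-1]; t=cv2.imread("pics/top.png")[...,::-1]
red=lambda r,g,b:(r>130)&(g<80)&(b<80); grn=lambda r,g,b:(g>r+40)&(g>b+20); blk=lambda r,g,b:(r<50)&(g<50)&(b<50); org=lambda r,g,b:(r>150)&(g>60)&(g<150)&(b<60)
for n,a,b,f in(("stop",(302,282),(200,245),red),("start",(281,275),(200,222),grn),("paddle",(310,246),(270,236),blk),("grip",(230,243),(176,162),org)):
    x,y=blob(s,a,f),blob(t,b,f); print(n,x,y,tri(x[0],y[0]))
print(Ro.from_quat(arm.observe()["tcp_rot"]).as_matrix().round(3))
E
```

```text
stop (array([302.12048193, 281.12048193]), array([13, 13, 12,  9, 83], dtype=int32)) (array([199.        , 244.79230769]), array([ 11,  12,  13,  13, 130], dtype=int32)) (array([459.7,  50.6,  94.9]), [np.float64(1.7), np.float64(1.7)])
start (array([281.33333333, 275.10526316]), array([14, 15, 10,  7, 57], dtype=int32)) (array([199.01052632, 221.83157895]), array([12, 13, 11, 11, 95], dtype=int32)) (array([516.,  49., 101.]), [np.float64(1.7), np.float64(1.7)])
paddle (array([310.28289474, 245.40789474]), array([  7,  11,  23,  14, 152], dtype=int32)) (array([274.        , 222.66666667]), array([21,  4,  3,  2,  3], dtype=int32)) (array([ 494.3, -137.3,   72.2]), [np.float64(18.7), np.float64(18.7)])
grip (array([229.62962963, 245.62962963]), array([ 3, 18, 29,  6, 54], dtype=int32)) (array([173.4829932 , 157.19047619]), array([ 10,   3,  12,  28, 147], dtype=int32)) (array([648.3,  88.6, 201.1]), [np.float64(9.1), np.float64(9.1)])
[[-0.958  0.     0.288]
 [-0.288  0.    -0.958]
 [-0.    -1.    -0.   ]]
```

>>> play_rows --deltas '[[[0,-0.2,0,-0.2,0,0.02,0],[0,-0.4,0,-0.4,0,0.04,0],[0,-0.6,0,-0.6,0,0.06,0],[0,-0.8,0,-0.8,0,0.08,0],[0,-0.95,0,-1,0,0.093,0],[0,-0.95,0,-1,0,0.093,0],[0,-0.95,0,-1,0,0.093,0],[0,-0.95,0,-1,0,0.093,0]]]' --newtons 40

```text
t: 2.6
eef_pos: [301.0, -511.3, 231.5]
tcp_rot: [-0.001, -0.707, 0.708, 0.001]
force: [0.2, 0.7, 0.1]
gripper_width: 0.1
```

>>> play_rows --deltas '[[[0,-0.3,0,-0.3,0,0,0],[0,-0.5,0,-0.5,0,0,0],[0,-0.7,0,-0.7,0,0,0],[0,-0.85,0,-0.85,0,0,0],[0,-1,0,-1,0,0,0],[0,-1,0,-1,0,0,0],[0,-1,0,-1,0,0,0],[0,-1,0,-1,0,0,0]]]'

```text
t: 3.6
eef_pos: [450.5, -361.5, 231.3]
tcp_rot: [-0.001, -0.707, 0.707, 0.002]
force: [-1.0, -0.1, 0.3]
gripper_width: 0.0
```

>>> play_rows --deltas '[[[0,0,0,-0.2,0,0,0],[0,0,0,-0.4,0,0,0],[0,0,0,-0.6,0,0,0],[0,0,0,-0.8,0,0,0],[0,0,0,-1,0,0,0],[0,0,0,-1,0,0,0],[0,0,0,-1,0,0,0],[0,0,0,-1,0,0,0]]]'

```text
t: 4.6
eef_pos: [451.8, -211.5, 231.4]
tcp_rot: [-0.001, -0.707, 0.707, 0.001]
force: [-0.7, -0.2, -0.0]
gripper_width: -0.1
```

>>> play_rows --deltas '[[[0,0,0,-0.2,0,0,0],[0,0,0,-0.4,0,0,0],[0,0,0,-0.6,0,0,0],[0,0,0,-0.8,0,0,0],[0,0,0,-1,0,0,0],[0,0,0,-1,0,0,0],[0,0,0,-1,0,0,0],[0,0,0,-1,0,0,0]]]'

```text
t: 5.6
eef_pos: [452.1, -61.3, 231.3]
tcp_rot: [-0.001, -0.707, 0.707, 0.001]
force: [-0.5, 0.6, -0.4]
gripper_width: 0.2
```

```bash
python3 - <<'E'
from h import *
go([457,50,125],np.array([[-1,0,0],[0,0,-1],[0,-1,0]]))
E
```

```text
t 5.6 pos [452.1 -61.3 231.3] F [-0.5  0.6 -0.4] w 0.18135576083952526
units [-0.031  0.708 -0.742]
turn [-0.0002 -0.001  -0.    ]
```

>>> play_rows --deltas '[[[0,-0.03,0,-0.2,0,0,0],[0,-0.03,0,-0.4,0,0,0],[0,-0.03,0,-0.6,0,0,0],[0,-0.03,0.1,-0.74,0,0,0],[0,-0.03,0.3,-0.74,0,0,0],[0,-0.03,0.5,-0.74,0,0,0],[0,-0.03,0.7,-0.74,0,0,0],[0,-0.03,0.7,-0.74,0,0,0]]]'

```text
t: 6.6
eef_pos: [455.3, 50.0, 124.8]
tcp_rot: [0.001, -0.707, 0.708, 0.002]
force: [-0.9, 0.1, 0.2]
gripper_width: 0.3
```

```bash
python3 - <<'E'
from h import *
a=arm.grab_frame("side"); b=arm.grab_frame("top")
look(["stop_top","extractor_rocker_near","extractor_switch","gate_tab"])
o=np.hstack([cv2.resize(x[...,::-1],None,fx=3,fy=3,interpolation=cv2.INTER_CUBIC) for x in(a[200:330,210:340],b[130:260,165:295])])
cv2.imwrite("pics/c1.png",o)
go([457,50,100])
E
```

```text
stop_top side 0.49 [456.  50.  95.]
extractor_rocker_near side 0.48 [ 452. -132.   85.]
extractor_rocker_near top 0.25 [527. 191.   0.]
extractor_switch side 0.66 [ 477. -127.   -2.]
extractor_switch top 0.96 [ 477. -125.   -1.]
gate_tab side 0.85 [641.  87. 213.]
gate_tab top 0.93 [647.  85. 208.]
gate_tab top 0.73 [ 473. -517.   -2.]
t 7.1 pos [456.9  51.3 126.8] F [-0.3  0.3  0.1] w 0.13980040784669134
units [-0.001  0.179  0.009]
```

View pics/c1.png

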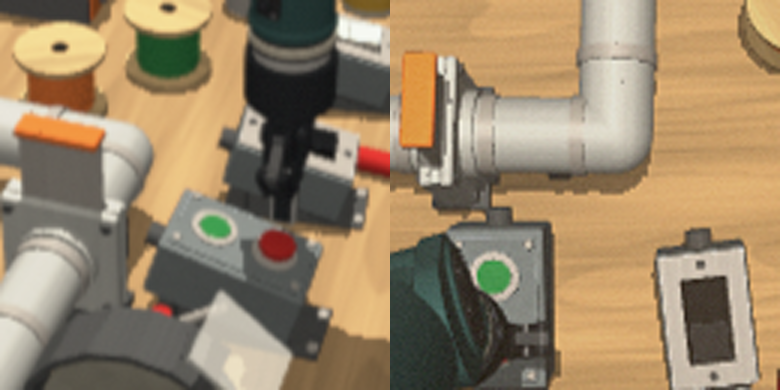

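The tip (side view about (304,272)) sits directly above STOP (302,281), so I'll press down in stages.

>>> play_rows --deltas '[[[0,0,0.08,0,0,0,0],[0,0,0.15,0,0,0,0],[0,0,0.18,0,0,0,0],[0,0,0.2,0,0,0,0],[0,0,0.21,0,0,0,0],[0,0,0.22,0,0,0,0],[0,0,0.23,0,0,0,0],[0,0,0.23,0,0,0,0]]]'

```text
t: 8.1
eef_pos: [458.1, 51.2, 92.7]
tcp_rot: [0.001, 0.707, -0.707, 0.001]
force: [-0.8, -2.3, 14.0]
gripper_width: 0.2
```

>>> play_rows --deltas '[[[0,0,0.01,0,0,0,0],[0,0,0.02,0,0,0,0],[0,0,0.03,0,0,0,0],[0,0,0.035,0,0,0,0],[0,0,0.04,0,0,0,0],[0,0,0.04,0,0,0,0],[0,0,0.04,0,0,0,0],[0,0,0.04,0,0,0,0]]]'

```text
t: 9.1
eef_pos: [458.4, 51.2, 91.6]
tcp_rot: [0.002, 0.707, -0.707, 0.001]
force: [-12.1, -1.1, 72.8]
gripper_width: 0.4
```

>>> play_rows --deltas '[[[0,0,-0.05,0,0,0,0],[0,0,-0.15,0,0,0,0],[0,0,-0.3,0,0,0,0],[0,0,-0.4,0.2,0,0,0],[0,0,-0.4,0.4,0,0,0],[0,0,-0.4,0.6,0,0,0],[0,0,-0.4,0.8,0,0,0],[0,0,-0.4,1,0,0,0]]]'

```text
t: 10.1
eef_pos: [456.1, -99.7, 145.2]
tcp_rot: [-0.0, 0.707, -0.707, -0.0]
force: [0.1, 0.1, -0.4]
gripper_width: -0.1
```

```bash
python3 - <<'E'
from h import *
a=arm.grab_frame("side"); b=arm.grab_frame("top")
look(["stop_top","start_top","extractor_rocker_near","extractor_switch"])
o=np.hstack([cv2.resize(x[...,::-1],None,fx=3,fy=3,interpolation=cv2.INTER_CUBIC) for x in(a[200:330,210:340],b[180:310,165:295])])
cv2.imwrite("pics/c2.png",o)
go([448,-129,105])
E
```

```text
stop_top side 0.66 [460.  50.  91.]
stop_top top 0.45 [460.  54.  95.]
stop_top top 0.41 [528. 191.  -0.]
start_top side 0.47 [510.  48. 108.]
start_top top 0.57 [518.  49. 110.]
extractor_rocker_near side 0.49 [ 453. -131.   85.]
extractor_switch top 0.87 [ 477. -127.   -0.]
t 10.6 pos [456.6 -97.7 145.7] F [-0.8  0.1 -0.8] w 0.27947425105893536
units [0.057 0.271 0.209]
```

View pics/c2.png

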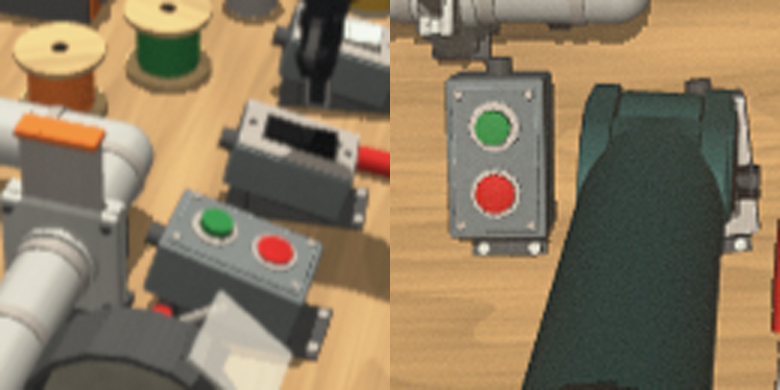

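STOP is flush with its ring (side (302,283)) and START has risen (networks read +8 mm). Next is the black paddle.

>>> play_rows --deltas '[[[0,0.05,0,0.1,0,0,0],[0,0.05,0,0.22,0,0,0],[0,0.05,0.1,0.22,0,0,0],[0,0.05,0.2,0.22,0,0,0],[0,0.05,0.3,0.22,0,0,0],[0,0.05,0.35,0.22,0,0,0],[0,0.05,0.38,0.22,0,0,0],[0,0.05,0.4,0.22,0,0,0]]]'

```text
t: 11.6
eef_pos: [449.1, -131.8, 85.7]
tcp_rot: [-0.0, -0.707, 0.707, -0.0]
force: [0.6, 0.6, -0.0]
gripper_width: -0.1
```

>>> play_rows --deltas '[[[0,0,0.01,0,0,0,0],[0,0,0.02,0,0,0,0],[0,0,0.03,0,0,0,0],[0,0,0.035,0,0,0,0],[0,0,0.04,0,0,0,0],[0,0,0.045,0,0,0,0],[0,0,0.05,0,0,0,0],[0,0,0.05,0,0,0,0]]]'

```text
t: 12.6
eef_pos: [448.6, -131.8, 78.9]
tcp_rot: [0.0, -0.707, 0.707, 0.0]
force: [-2.7, -0.5, 7.8]
gripper_width: -0.3
```

>>> play_rows --deltas '[[[0,0,0.005,0,0,0,0],[0,0,0.01,0,0,0,0],[0,0,0.015,0,0,0,0],[0,0,0.02,0,0,0,0],[0,0,0.025,0,0,0,0],[0,0,0.03,0,0,0,0],[0,0,0.03,0,0,0,0],[0,0,0.03,0,0,0,0]]]'

```text
t: 13.6
eef_pos: [448.7, -131.9, 77.6]
tcp_rot: [-0.001, -0.707, 0.707, -0.0]
force: [-8.3, 2.2, 46.2]
gripper_width: -0.1
```

>>> play_rows --deltas '[[[0,0,-0.1,0,0,0,0],[0,0,-0.25,0,0,0,0],[0,0,-0.4,0,0,0,0],[0,0,-0.6,-0.1,0,0,0],[0,-0.2,-0.8,-0.3,0,0,0],[0,-0.4,-1,-0.5,0,0,0],[0,-0.6,-1,-0.7,0,0,0],[0,-0.6,-1,-0.7,0,0,0]]]'

```text
t: 14.6
eef_pos: [541.9, -23.1, 224.5]
tcp_rot: [-0.001, 0.708, -0.706, 0.003]
force: [-0.6, -0.4, 0.2]
gripper_width: 0.3
```

```bash
python3 - <<'E'
from h import *
a=arm.grab_frame("side"); b=arm.grab_frame("top")
look(["gate_tab","extractor_rocker_near","lamp_rocker_near","stop_top"])
o=np.hstack([cv2.resize(x[...,::-1],None,fx=3,fy=3,interpolation=cv2.INTER_CUBIC) for x in(a[200:330,210:340],b[130:260,165:295])])
cv2.imwrite("pics/c3.png",o)
go([644,88,235])
E
```

```text
gate_tab side 0.74 [642.  88. 214.]
gate_tab side 0.17 [ 451. -131.   79.]
gate_tab top 0.53 [643.  85. 209.]
extractor_rocker_near side 0.7 [356. 188.   0.]
extractor_rocker_near top 0.85 [ 454. -129.   78.]
extractor_rocker_near top 0.72 [644.  88. 210.]
lamp_rocker_near side 0.51 [ 443. -324.   77.]
lamp_rocker_near top 0.61 [ 445. -325.   80.]
stop_top side 0.57 [458.  49.  90.]
t 15.1 pos [538.6 -27.4 223.7] F [-0.6  0.7 -0.5] w 0.06382955761987373
units [-0.701 -0.076 -0.77 ]
```

View pics/c3.png

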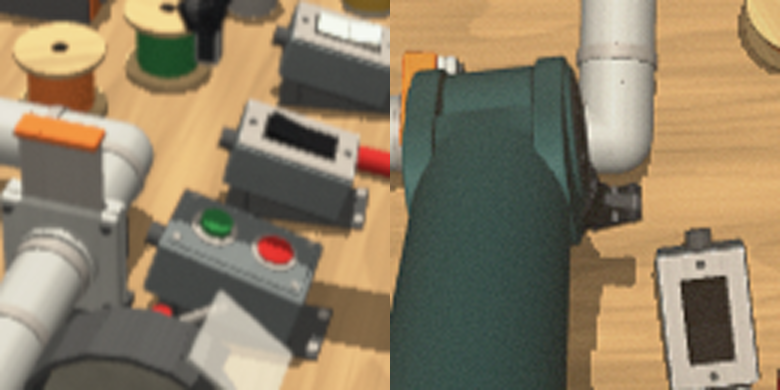

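The black paddle's near half now lies flat and its far half is raised (network z fell from 82 to 78); the white paddle is unchanged. Next is the gate.

>>> play_rows --deltas '[[[0,-0.1,-0.1,-0.1,0,0,0],[0,-0.2,-0.1,-0.2,0,0,0],[0,-0.35,-0.1,-0.4,0,0,0],[0,-0.5,-0.1,-0.6,0,0,0],[0,-0.6,-0.1,-0.7,0,0,0],[0,-0.69,-0.1,-0.77,0,0,0],[0,-0.69,-0.1,-0.77,0,0,0],[0,-0.69,-0.1,-0.77,0,0,0]]]'

```text
t: 16.1
eef_pos: [641.9, 87.1, 238.5]
tcp_rot: [-0.0, -0.707, 0.708, 0.001]
force: [0.3, -0.7, 0.7]
gripper_width: 0.2
```

```bash
python3 - <<'E'
from h import *
a=arm.grab_frame("side")
cv2.imwrite("pics/c4.png",cv2.resize(a[180:310,170:300,::-1],None,fx=3,fy=3,interpolation=cv2.INTER_CUBIC))
go([643,88,215])
E
```

```text
t 16.15 pos [641.9  87.  238.7] F [ 0.   0.8 -0.2] w -0.07055835245162748
units [-0.008  0.158 -0.007]
```

View pics/c4.png

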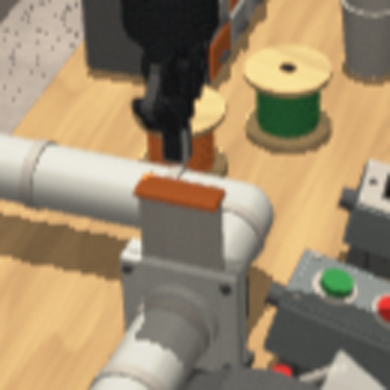

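The tip is above the middle of the grip (crop (178,165) against the grip at (180,190)). I'll push straight down.

>>> play_rows --deltas '[[[0,0,0.08,0,0,0,0],[0,0,0.16,0,0,0,0],[0,0,0.22,0,0,0,0],[0,0,0.28,0,0,0,0],[0,0,0.34,0,0,0,0],[0,0,0.4,0,0,0,0],[0,0,0.46,0,0,0,0],[0,0,0.5,0,0,0,0]]]'

```text
t: 17.15
eef_pos: [642.4, 88.5, 163.0]
tcp_rot: [0.0, -0.707, 0.707, 0.0]
force: [-1.9, -1.2, 4.5]
gripper_width: -0.1
```

>>> play_rows --deltas '[[[0,0,0.03,0,0,0,0],[0,0,0.05,0,0,0,0],[0,0,0.06,0,0,0,0],[0,0,0.07,0,0,0,0],[0,0,0.08,0,0,0,0],[0,0,0.085,0,0,0,0],[0,0,0.09,0,0,0,0],[0,0,0.09,0,0,0,0]]]'

```text
t: 18.15
eef_pos: [642.8, 88.7, 151.2]
tcp_rot: [0.0, 0.707, -0.707, 0.0]
force: [-2.5, -2.3, 6.8]
gripper_width: 0.2
```

>>> play_rows --deltas '[[[0,0,0.01,0,0,0,0],[0,0,0.015,0,0,0,0],[0,0,0.02,0,0,0,0],[0,0,0.025,0,0,0,0],[0,0,0.03,0,0,0,0],[0,0,0.03,0,0,0,0],[0,0,0.03,0,0,0,0],[0,0,0.03,0,0,0,0]]]'

```text
t: 19.15
eef_pos: [642.9, 88.7, 150.9]
tcp_rot: [-0.001, -0.707, 0.707, -0.0]
force: [-9.9, -4.1, 28.7]
gripper_width: -0.5
```

At the stop (28.7 N at z = 150.9 mm). I'll back off and check.

>>> play_rows --deltas '[[[0,0,-0.1,0,0,0,0],[0,0,-0.25,0,0,0,0],[0,0,-0.4,0,0,0,0],[0,0,-0.6,0.1,0,0,0],[0,0.2,-0.7,0.4,0,0,0],[0,0.3,-0.7,0.7,0,0,0],[0,0.3,-0.7,1,0,0,0],[0,0.3,-0.7,1,0,0,0]]]'

```text
t: 20.15
eef_pos: [597.7, -66.5, 250.7]
tcp_rot: [-0.003, -0.706, 0.708, 0.002]
force: [-0.1, -0.6, -0.6]
gripper_width: 0.3
```

```bash
python3 - <<'E'
from h import *
a=arm.grab_frame("side"); b=arm.grab_frame("top")
look(["gate_tab","extractor_rocker_near","lamp_rocker_near","stop_top"])
o=np.hstack([cv2.resize(x[...,::-1],None,fx=2.5,fy=2.5,interpolation=cv2.INTER_CUBIC) for x in(a[180:335,205:360],b[130:285,125:280])])
cv2.imwrite("pics/c5.png",o)
go([643,88,215])
E
```

```text
gate_tab side 0.55 [640.  88. 154.]
gate_tab top 0.9 [644.  87. 148.]
extractor_rocker_near side 0.69 [ 453. -131.   79.]
extractor_rocker_near top 0.61 [ 455. -127.   78.]
lamp_rocker_near side 0.42 [ 441. -323.   78.]
lamp_rocker_near top 0.78 [ 443. -327.   80.]
lamp_rocker_near top 0.64 [ 609. -473.   -0.]
stop_top side 0.44 [459.  50.  94.]
t 20.65 pos [597.7 -60.4 250.7] F [-0.2  0.6  0.4] w -0.04645442430299585
units [-0.303  0.238 -0.989]
```

View pics/c5.png

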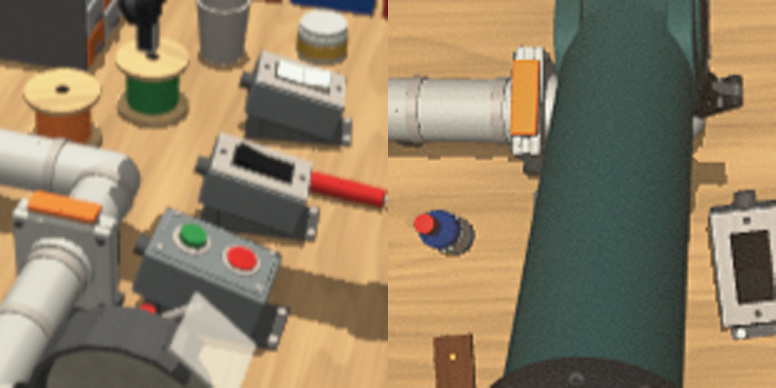

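The grip now sits just above the housing (left crop (65,207)), STOP is in, the black paddle is off and the white paddle is on. The loose things are where they were and the tip hangs free.

```bash
python3 -c "
from bench import arm
print(arm.job_done())"
```

```text
the job is handed in; nothing more can be done
None
```

I pressed STOP, rocked the black extractor paddle off, then pushed the gate blade down, each to a hard stop. I handed the job in at about t = 20.7 s with the arm hanging free; no verdict was reported.

| Item | Last check |
|---|---|
| STOP | Ran into its end stop at 73 N. It looked flush in the picture, and START had risen about 8 mm. The last network height was 94 mm, against 90–91 mm just after pressing and 95–98 mm before, so that reading alone is loose. |
| Black paddle | Stopped hard at 46 N. Network height was 78–79 mm, from about 83 mm at the start. |
| Gate grip | Top at 150.9 mm by the arm at 29 N (151 mm means shut). Networks gave 148 and 154 mm, within their error. |
| White lamp paddle | Looked unchanged, network height 78–80 mm. The arm never pressed it. |
| Loose things | Those showing in the last picture looked where they were. I did not measure their positions again. |

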